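# Unlock the slip strainer with the pin spanner and take out its screen

## Task

Take the two-pronged pin spanner out of its wooden rest, put both prongs fully into the two holes of the strainer's lock collar and, with the spanner, turn the collar anticlockwise (seen looking down onto its face) until it meets its stop, so that the keeper arm no longer covers the screen. Stand the spanner back upright in its rest, then slide the flat screen up out of its slot by the top edge and stand it on its lower edge between the two wire hoops of the draining rack. Do not push the collar or its arm with the gripper, and leave the cup, the clay and the beaker where they are.

Things in the scene. Friction and masses are not known exactly. Their poses are not given: they have to be found in the camera images.
- strainer: Grey cast slip strainer fixed to the bench, foot 200 x 150 mm. Origin: on the bench, 105 mm below the centre of its sloping face; own x points to its back, z up. The face's normal leans 30 deg from vertical toward the front (-x). Collar and slotted holder stand on the face, the holder uphill (behind): slot middle 100 mm uphill of the collar's axis.
- slot_mouth (a point): Middle of the slot's mouth, fixed to the strainer (frame like the strainer's own, upright). The slot is 11 mm wide, 93 mm long across the slope and 76 mm deep along the face's normal, with 12 mm thick walls; the screen stands in it.
- collar (a joint): Turn of the lock collar about the face's normal, rad: 0 = keeper arm squarely over the screen, grows anticlockwise seen looking down onto the face, 1.2 = stop, keeper well clear. Starts between 0 and 0.25, takes about 0.15 N m to turn, stays where left. The screen cannot leave its slot while the arm covers it.
- collar_face (a point): Centre of the upper face of the steel lock collar (104 mm wide, 16 thick), turning with it. z: turning axis, out of the face; x: line through both holes, toward the keeper. Holes 14 mm wide and deep, 33 mm from the axis at +x and -x. The keeper arm (24 mm wide) leaves the rim at +x, rises at 71-79 mm to 42 mm above this face and reaches out to 112 mm.
- spanner: Pin spanner, 0.25 kg: two prongs (9 mm thick, 20 long, bevelled tips, 66 apart) under a steel bar 92 x 26 x 12 mm; wooden handle on top (44 along the bar, 16 thick, 60 high). Origin midway between the prong tips; z up the handle, x along the bar, y through the handle. Bar z 20-32, handle z 32-92 mm. Same when turned half round. Starts upright in the rest.
- rest: Wooden rest fixed to the bench, 130 x 56 x 34 mm, end stops 47 mm high. Origin: centre of its underside, z up, x along its trough (16 mm wide, floor at z = 10 mm). The prongs hang in the trough; the bar lies along x on the rims (z = 34 mm) between the stops with 8 mm play at either end, so the spanner's origin is then at z = 14 mm.
- screen: Flat sieve screen in an aluminium frame, 90 mm wide, 8 thick, 110 high, 0.16 kg. Origin: middle of the lower edge; z to the top edge, x through the thickness, y along the width. Starts fully down in the slot, z along the face's normal (30 deg from vertical), its top 34 mm clear of the slot's mouth: a solid strip to grip.
- rack: Draining rack fixed to the bench: grey dish 140 x 90 mm, floor at z = 11 mm, rim 18 mm. Two wire hoops (wire 6 mm, 102 mm long, top at z = 69 mm) run along x at y = +18 and -18 mm, 30 mm free between them. Origin: centre of its underside, z up. The screen stands in this gap on its lower edge, width along x, and may lean on a hoop.
- cup: Bystander: terracotta test cup, 62 mm across, 53 mm high; origin at the centre of its underside.
- clay: Bystander: lump of clay, 52 x 74 x 40 mm; origin at the centre of its underside.
- beaker: Bystander: pale plastic beaker, 71 mm across, 96 mm high; origin at the centre of its underside.

How it is judged:
By the outcome, as a careful person would: the job done as asked, in the order asked, and still so for the second after the job is handed in, with the robot touching nothing.
It also fails if it takes over 72 s, if anything falls off the work surface, if the arm or the gripper's body presses on something with over 40 N, if the wrist force passes 120 N, or if a joint passes its speed limit or range.

## Robot

A 6-joint arm with a two-finger parallel gripper is mounted at the origin on a cart in front of the work surface, level with it; the furniture and walls round the work are solid. World frame = base frame: x ahead of the robot, y to its left, z up, the work surface at z = 0. Lengths are in m, angles in rad, forces in N, time in s.
With the tool pointing down it reaches from about 0.3 to 0.875 m from the base axis. Payload 6.4 kg.
Tool frame: the origin (TCP) lies between the finger pads; the fingertips stand 19 mm ahead of it and the grasp point (between the pads) is the TCP (ctrl.tips_ahead is the z of the fingertips in the tool frame, in m); z points along the fingers, y is the line along which they close (so a half turn about z gives the same grasp; the last joint's range is limited). The gripper opens to 85 mm and grips with 20 to 120 N. Pads are 22 mm wide; open, the fingers measure 114 mm over their backs; the gripper's body (76 mm by 85 mm) begins 54 mm behind the grasp point. The pads swing forward as they close: fully open they stand 13 mm farther back than shut.
Start: joints at [1.057, 0.181, 1.607, -0, 1.354, -0.206], TCP at [0.174, 0.548, 0.25] pointing down, gripper open.
Joint ranges: [-2.99, 2.99], [-0.89, 2.07], [0.3, 2.58], [-1.14, 4.28], [0, 2.63], [-3.12, 3.12]. Speed limits (rad/s): [2.57, 2.57, 3.01, 3.14, 3.14, 3.14].

## Interface

Orientations are given as a unit quaternion [w, x, y, z].
In Python, from bench import readout, vision, ctrl gives the robot as it stands.
- The arm moves only by the tool play_rows, never from a script. Its arguments are lists of equal length, an entry for each row: "xyz": the shift along the tool's x, y, z in mm, a list of three; "rot": the turn, a rotation vector about the tool's x, y, z in rad, a list of three; "grip": the opening, from 0 (shut) to 1 (fully open). In form: {"xyz": [[x, y, z], ...], "rot": [[rx, ry, rz], ...], "grip": [grip, ...]}. A call has exactly 10 rows; each row is the pose to reach, as a shift and turn from the pose commanded when the call began, along the tool's axes at that moment; what a row does not reach only later rows make up. A row lasts 1/8 s, in which the tool goes at most 62.5 mm and 10.7 degrees, less where a joint would pass 70% of its speed; a pose out of reach is approached as far as the arm can. A call with a gripper value outside its range is refused whole. The fingers move at their own pace and stop on an object; the grip force is fixed at half the most. Time passes only in rows, so rows that repeat a pose let the fingers close, or fill a call up. It gives the time, the measured TCP pose, the force, the opening and the grip force at its end, in the units of the state.
- readout.get_obs(): the state, without advancing time (a new reading comes with each control period).
- vision.camera(name): name is "side" or "top"; returns a dict with "color" (400x640x3 uint8, red, green, blue), "depth" (400x640 float32, m along the optical axis (not along the pixel's ray), 0 where there is no reading), "camera_matrix" (3x3 intrinsics, pixels), "extrinsics" (4x4, takes a point from camera to world coordinates). Camera axes: x right, y down, z forward; pixel columns grow to the right and rows downward; lengths in m; the calibration is good to about 2 mm. A picture is of the moment at which its call begins.
- ctrl.hand_in(): hands the job in; it is judged then, once.
The state is a dict: "time_s": time; "q": joint angles; "dq": joint speeds; "joint_efforts": joint torques, N m; "eef_pos": TCP position; "eef_rot": TCP orientation; "wrist_force": force on the tool from outside, world axes, zero at the start; "torque": the same for the moment, N m; "opening": opening from 0.0 (shut) to 1.0 (fully open); "grasp_force": force on a finger pad.
Only numpy, scipy, OpenCV 4.12 (cv2) and the standard library are available. Lean on these libraries where they do the work, as an engineer would, in place of code of your own. Each camera call takes 0.05 s, during which the arm holds its last target. There are 200 camera calls.

## Working session

There is one attempt and no reset: what is moved stays moved. The work goes in short steps, Python scripts to look and compute and a tool call to move; the robot and the scene stay as the last step left them, time stands still between calls to the robot, and variables do not carry over. Pictures are saved under pics/ and viewed, at most 10 in all, crops included, and the job is handed in when it is done.

Besides the shell and the picture viewer there is one more tool, called after "Emit:" in YAML: its name, and indented under it one key for each argument. play_rows: Moves the arm, as the interface text tells. Its arguments: {"type":"object","properties":{"xyz":{"type":"array","items":{"type":"array","items":{"type":"number"}}},"rot":{"type":"array","items":{"type":"array","items":{"type":"number"}}},"grip":{"type":"array","items":{"type":"number"}}},"required":["xyz","rot","grip"]}

```bash
ls; mkdir -p pics
python3 - <<'E'
from bench import readout, vision, ctrl
import cv2, numpy as np
for n in ("side","top"):
    c=vision.camera(n); np.savez(f"{n}0.npz",**c)
    cv2.imwrite(f"pics/{n}0.png",c["color"][...,::-1])
    print(n,c["camera_matrix"].round(1).tolist(),c["extrinsics"].round(3).tolist())
o=readout.get_obs(); print(o["time_s"],o["eef_pos"],o["eef_rot"],o["wrist_force"],ctrl.tips_ahead)
E
```

```text
pics
side [[477.3, 0.0, 321.2], [0.0, 477.3, 198.8], [0.0, 0.0, 1.0]] [[0.969, -0.178, 0.172, 0.331], [-0.247, -0.638, 0.73, -1.003], [-0.02, -0.749, -0.662, 1.028], [0.0, 0.0, 0.0, 1.0]]
top [[388.5, 0.0, 321.1], [0.0, 388.5, 197.4], [0.0, 0.0, 1.0]] [[-0.025, -0.98, 0.195, 0.406], [-1.0, 0.024, -0.009, 0.002], [0.004, -0.195, -0.981, 1.03], [0.0, 0.0, 0.0, 1.0]]
0.1 [0.17395105 0.54756776 0.24947148] [-2.71696826e-04  1.53270302e-01  9.88183976e-01 -7.54966733e-04] [ 0.58050424 -0.66429708  0.43354125] 0.019
```

View pics/side0.png

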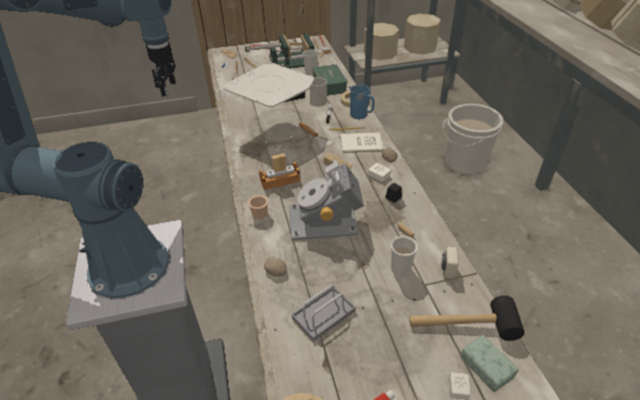

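View pics/top0.png

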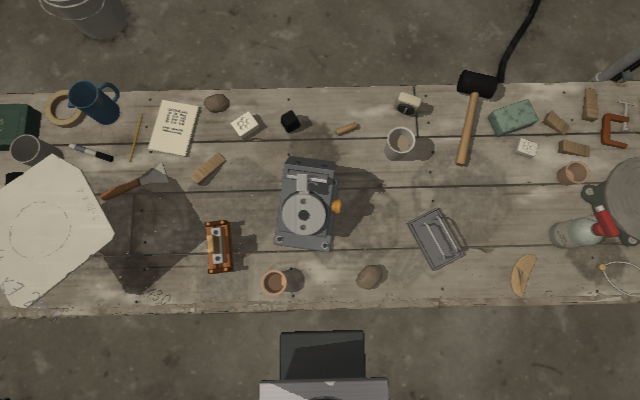

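Side: rest with spanner ≈(280,175), strainer ≈(325,205), rack ≈(323,313), cup (259,207), clay (275,267), beaker (403,252). Top: rest (219,246), collar (304,215), screen (310,172), rack (436,239). Next I'll enlarge the important parts.

```bash
cat > h.py <<'E'
import numpy as np, cv2
from scipy.spatial.transform import Rotation as R
def load(n): return dict(np.load(n))
def ray(c,u,v):
    K=c["camera_matrix"];E=c["extrinsics"]
    d=E[:3,:3]@np.array([(u-K[0,2])/K[0,0],(v-K[1,2])/K[1,1],1]); return E[:3,3],d
def onz(c,u,v,z):
    o,d=ray(c,u,v); return o+d*(z-o[2])/d[2]
def onplane(c,u,v,p,n):
    o,d=ray(c,u,v); return o+d*((p-o)@n)/(d@n)
def cloud(c):
    h,w=c["depth"].shape; v,u=np.mgrid[:h,:w]; K=c["camera_matrix"];E=c["extrinsics"];z=c["depth"]
    p=np.stack([(u-K[0,2])/K[0,0]*z,(v-K[1,2])/K[1,1]*z,z],-1)
    return p@E[:3,:3].T+E[:3,3]
def tri(c1,uv1,c2,uv2):
    o1,d1=ray(c1,*uv1);o2,d2=ray(c2,*uv2)
    s=np.linalg.lstsq(np.stack([d1,-d2],1),o2-o1,rcond=None)[0]
    a=o1+s[0]*d1;b=o2+s[1]*d2; return (a+b)/2,np.linalg.norm(a-b)
E
python3 - <<'E'
from h import *
t=load("top0.npz");s=load("side0.npz")
def crop(c,x,y,w,h,k): return cv2.resize(c["color"][y:y+h,x:x+w,::-1],None,fx=k,fy=k,interpolation=cv2.INTER_CUBIC)
cv2.imwrite("pics/tc.png",crop(t,195,150,150,112,5))
a=crop(s,225,145,150,110,5); cv2.imwrite("pics/sc.png",a)
for n,c in(("t",t),("s",s)):
    P=cloud(c); print(n)
    for (u,v) in ([(304,215),(292,215),(316,205),(310,172),(219,246),(436,239),(260,215)] if n=="t" else [(313,195),(348,185),(280,165),(323,313),(300,260)]): print(u,v,P[v,u].round(3))
E
```

```text
t
304 215 [0.545 0.036 0.122]
292 215 [0.546 0.064 0.121]
316 205 [0.566 0.007 0.134]
310 172 [0.642 0.019 0.151]
219 246 [0.483 0.251 0.055]
436 239 [ 0.486 -0.289  0.066]
260 215 [ 0.567  0.158 -0.   ]
s
313 195 [0.549 0.024 0.118]
348 185 [ 0.639 -0.026  0.175]
280 165 [0.49  0.252 0.072]
323 313 [ 0.492 -0.305  0.009]
300 260 [ 0.475 -0.107 -0.001]
```

View pics/tc.png

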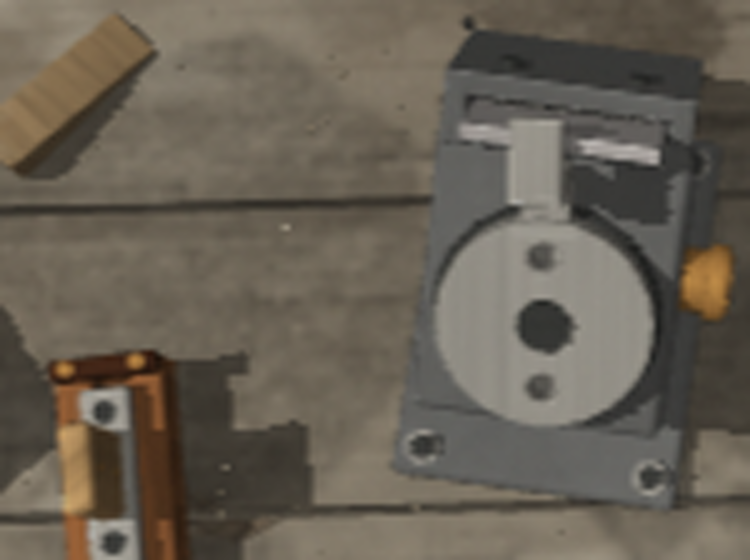

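View pics/sc.png

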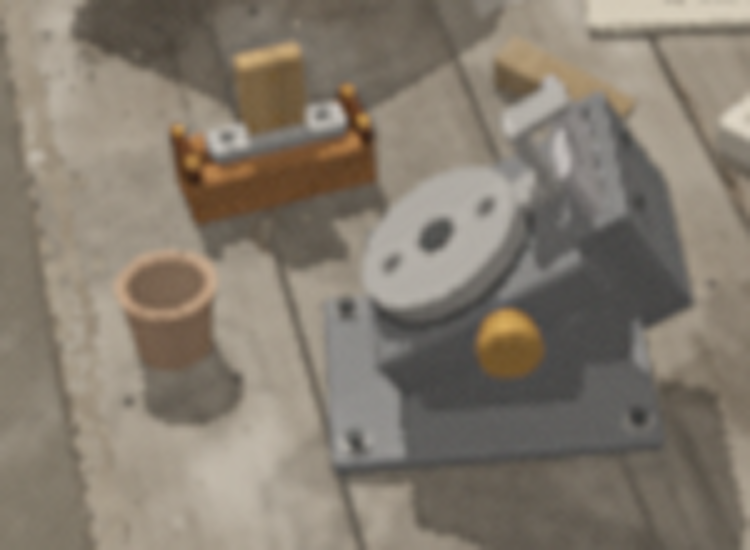

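Top crop: collar hub (545,325), holes (542,255) and (540,385), keeper (537,165), screen's top edge from (460,130) to (660,155), spanner's bar bolts (104,410) and (114,541). Side crop: handle top ≈(268,52), bar bolts (227,137) and (321,115), collar hub (437,234), holes (486,206) and (392,262).

Run:
```python
from h import *
t=load("top0.npz");s=load("side0.npz")
T=lambda x,y:((x+.5)/5-.5+195,(y+.5)/5-.5+150)
S=lambda x,y:((x+.5)/5-.5+225,(y+.5)/5-.5+145)
for n,a,b in [("hub",(545,325),(437,234)),("hole+",(542,255),(486,206)),("hole-",(540,385),(392,262)),("bolt+",(104,410),(321,115)),("bolt-",(114,541),(227,137)),
  ("footbolt1",(423,446),(347,307)),("footbolt2",(651,477),(356,441))]:
    p,e=tri(t,T(*a),s,S(*b)); print(n,p.round(4),"gap",round(e,4))
# collar mask: light grey, plane
for c,box in((t,(280,188,330,240)),(s,(296,175,332,212))):
    P=cloud(c); m=np.zeros(P.shape[:2],bool); m[box[1]:box[3],box[0]:box[2]]=1
    col=c["color"].astype(int); m&=(col.min(-1)>105)&(col.max(-1)-col.min(-1)<30)
    q=P[m]; 
    for _ in range(5):
        ce=np.median(q,0); n=np.linalg.svd(q-q.mean(0),full_matrices=False)[2][2]; n*=np.sign(n[2]); d=(q-q.mean(0))@n; q=q[abs(d)<.004]
    cnt,_=cv2.findContours(m.astype('uint8'),cv2.RETR_EXTERNAL,cv2.CHAIN_APPROX_NONE); k=max(cnt,key=cv2.contourArea)
    pl=q.mean(0); e1=np.cross([0,1,0],n);e1/=np.linalg.norm(e1);e2=np.cross(n,e1)
    nn=np.array([n[0],n[1],0]);
    X=np.array([onplane(c,u,v,pl,n)-pl for u,v in k[:,0]]); xy=np.c_[X@e1,X@e2]
    for _ in range(15):
        A=np.c_[2*xy,np.ones(len(xy))]; r=np.linalg.lstsq(A,(xy**2).sum(1),rcond=None)[0]; rad=np.sqrt(r[2]+r[:2]@r[:2]); res=np.hypot(*(xy-r[:2]).T)-rad; xy=xy[abs(res)<max(.0015,1.5*np.std(res))]
    print("collar n",n.round(3),"tilt",np.degrees(np.arccos(n[2])).round(1),"yaw",np.degrees(np.arctan2(-n[1],-n[0])).round(1),"c",(pl+e1*r[0]+e2*r[1]).round(4),"rad",rad.round(4),len(xy),len(q))
P=np.r_[cloud(t).reshape(-1,3),cloud(s).reshape(-1,3)];N=400*640
def sel(lo,hi): return (P>lo).all(1)&(P<hi).all(1)
# handle top
m=sel([.42,.18,.09],[.56,.33,.13]); q=P[m]; print("handle",q.mean(0).round(4),q.min(0).round(3),q.max(0).round(3),cv2.minAreaRect((q[:,:2]*1e3).astype('f4')))
for i in range(2):
    mm=m&((np.arange(len(P))//N)==i); q=P[mm]; print(i,len(q),np.percentile(q[:,2],[5,50,95]).round(4),cv2.minAreaRect((q[q[:,2]>.098][:,:2]*1e3).astype('f4')) if len(q) else 0)
# rack hoops
for z0,z1 in((.055,.085),(.014,.03)):
  for i in range(2):
    m=sel([.38,-.42,z0],[.6,-.18,z1])&((np.arange(len(P))//N)==i); q=P[m]; print("rack",z0,i,len(q),np.median(q,0).round(4),cv2.minAreaRect((q[:,:2]*1e3).astype('f4')) if len(q)>4 else 0)
# rest
for i in range(2):
    m=sel([.38,.15,.026],[.6,.35,.056])&((np.arange(len(P))//N)==i); q=P[m]; print("rest",i,len(q),cv2.minAreaRect((q[:,:2]*1e3).astype('f4')))
def crop(c,x,y,w,h,k): return cv2.resize(c["color"][y:y+h,x:x+w,::-1],None,fx=k,fy=k,interpolation=cv2.INTER_CUBIC)
a=crop(t,400,195,75,90,5);b=crop(s,285,280,80,70,5)
o=np.zeros((450,780,3),'uint8');o[:450,:375]=a;o[:350,380:780]=b;cv2.imwrite("pics/rk.png",o)
```

```text
hub [0.5476 0.0364 0.1209] gap 0.0023
hole+ [0.5781 0.0368 0.1352] gap 0.0013
hole- [0.521  0.04   0.1025] gap 0.0015
bolt+ [0.5202 0.2636 0.0457] gap 0.0002
bolt- [0.4546 0.2566 0.0461] gap 0.0009
footbolt1 [0.5019 0.1051 0.014 ] gap 0.0024
footbolt2 [ 0.4827 -0.0134  0.015 ] gap 0.0022
collar n [-0.668  0.213  0.713] tilt 44.5 yaw -17.7 c [0.5497 0.0446 0.1193] rad 0.0595 54 123
collar n [-0.515  0.528  0.676] tilt 47.5 yaw -45.7 c [0.8591 0.1736 0.2461] rad 0.4496 15 133
handle [0.4868 0.2568 0.1027] [0.465 0.244 0.09 ] [0.51 0.27 0.11] ((487.67901611328125, 256.6415710449219), (45.24576950073242, 22.328813552856445), 6.193464756011963)
0 145 [0.0935 0.1049 0.1087] ((486.5109558105469, 259.3044738769531), (43.05493927001953, 17.103294372558594), 4.709690570831299)
1 86 [0.0912 0.1019 0.1073] ((488.1105041503906, 257.63665771484375), (43.73690414428711, 20.165313720703125), 10.380597114562988)
rack 0.055 0 210 [ 0.4913 -0.3017  0.0675] ((492.0677185058594, -302.3492431640625), (100.5550765991211, 43.3037109375), 24.366241455078125)
rack 0.055 1 191 [ 0.4913 -0.3037  0.0669] ((493.74041748046875, -301.7884521484375), (98.33799743652344, 45.86753845214844), 25.983251571655273)
rack 0.014 0 403 [ 0.4866 -0.3004  0.0168] ((491.614501953125, -302.8861389160156), (139.37161254882812, 91.09396362304688), 25.03777503967285)
rack 0.014 1 358 [ 0.4894 -0.309   0.0167] ((494.6832580566406, -302.74578857421875), (141.3209686279297, 90.95525360107422), 25.17134666442871)
rest 0 923 ((483.41888427734375, 258.93096923828125), (129.89968872070312, 57.67856216430664), 5.450056076049805)
rest 1 457 ((486.40380859375, 258.498046875), (130.79522705078125, 63.20256805419922), 5.733924388885498)
```

View pics/rk.png

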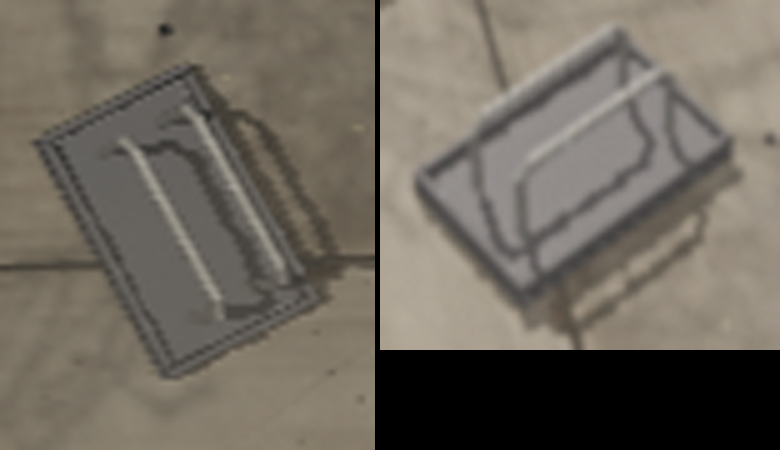

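Rack crop: left hoop from (125,145) to (220,310), right hoop from (190,110) to (285,275), parallel with the dish and empty. The measurements agree with the text's heights, so the next step is planning the grasp.

```bash
cat >> h.py <<'E'
Rz=lambda a:R.from_euler('z',a)
DOWN=lambda ya:R.from_matrix(np.c_[[np.sin(ya),-np.cos(ya),0],[np.cos(ya),np.sin(ya),0],[0,0,-1]])  # tool y at world angle ya
def frame(y,z):  # tool y, tool z (world)
    z=np.array(z)/np.linalg.norm(z); y=np.array(y)-z*np.dot(y,z); y/=np.linalg.norm(y)
    return R.from_matrix(np.c_[np.cross(y,z),y,z])
def plan(wps,p0=None,r0=None):
    """wps: (pos,Rot,grip,rows); prints rows per call, returns end pose"""
    from bench import readout
    if p0 is None:
        o=readout.get_obs(); p0=np.array(o["eef_pos"]); q=o["eef_rot"]; r0=R.from_quat([q[1],q[2],q[3],q[0]])
    X,W,G=[],[],[]; lx,lw=np.zeros(3),np.zeros(3)
    for p,r,g,n in wps:
        x=r0.inv().apply(np.array(p)-p0)*1e3; w=(r0.inv()*r).as_rotvec()
        for i in range(1,n+1):
            f=i/n; X.append((lx+(x-lx)*f).round().astype(int).tolist() if i<n else (x*2).round()/2); W.append((lw+(w-lw)*f).round(2).tolist()); G.append(g)
            X[-1]=list(map(float,X[-1]))
        lx,lw=x,w
    print(len(X),"rows"); print('xyz',X); print('rot',W); print('grip',G)
    return p0+r0.apply(np.array(X[-1])/1e3), r0*R.from_rotvec(W[-1])
SP=np.array([.4875,.2592]); YS=.101   # spanner in rest
YAW=np.radians(-9.2); U=np.array([np.cos(YAW)*.866,np.sin(YAW)*.866,.5]); V=np.array([-np.sin(YAW),np.cos(YAW),0]); N=np.cross(U,V)
CF=np.array([.549,.0375,.119])
E
python3 - <<'E'
from h import *
r=DOWN(YS+np.pi/2)
plan([((*SP,.16),r,.5,9),((*SP,.16),r,.5,1)])
p=np.array((*SP,.16))
plan([((*SP,.078),r,.5,5),((*SP,.078),r,0,5)],p,r)
print(N)
E
```

```text
Traceback (most recent call last):
  File "h.py", line 20, in <lambda>
    DOWN=lambda ya:R.from_matrix(np.c_[[np.sin(ya),-np.cos(ya),0],[np.cos(ya),np.sin(ya),0],[0,0,-1]])  # tool y at world angle ya
                   ~~~~~~~~~~~~~^^^^^^^^^^^^^^^^^^^^^^^^^^^^^^^^^^^^^^^^^^^^^^^^^^^^^^^^^^^^^^^^^^^^^^
  File "scipy/spatial/transform/_rotation.pyx", line 1143, in scipy.spatial.transform._rotation.Rotation.from_matrix
ValueError: Non-positive determinant (left-handed or null coordinate frame) in rotation matrix 0: [[ 0.99490383 -0.10082837  0.        ]
 [ 0.10082837  0.99490383  0.        ]
 [ 0.          0.         -1.        ]].
```

```bash
sed -i 's/\[\[np.sin(ya),-np.cos(ya),0\]/[[-np.sin(ya),np.cos(ya),0]/' h.py
python3 - <<'E'
from h import *
r=DOWN(YS+np.pi/2)
plan([((*SP,.16),r,.5,9),((*SP,.16),r,.5,1)])
p=np.array((*SP,.16))
plan([((*SP,.078),r,.5,5),((*SP,.078),r,0,5)],p,r)
print(N)
E
```

```text
10 rows
xyz [[-43.0, -20.0, 10.0], [-86.0, -40.0, 20.0], [-129.0, -60.0, 30.0], [-172.0, -80.0, 40.0], [-215.0, -100.0, 50.0], [-257.0, -120.0, 60.0], [-300.0, -140.0, 70.0], [-343.0, -160.0, 80.0], [-386.0, -179.5, 89.5], [-386.0, -179.5, 89.5]]
rot [[-0.0, -0.0, -0.05], [-0.0, -0.0, -0.09], [-0.0, -0.0, -0.14], [-0.0, -0.0, -0.18], [-0.0, -0.0, -0.23], [-0.0, -0.0, -0.27], [-0.0, -0.0, -0.32], [-0.0, -0.0, -0.36], [-0.0, -0.0, -0.41], [-0.0, -0.0, -0.41]]
grip [0.5, 0.5, 0.5, 0.5, 0.5, 0.5, 0.5, 0.5, 0.5, 0.5]
10 rows
xyz [[0.0, 0.0, 16.0], [0.0, 0.0, 33.0], [0.0, 0.0, 49.0], [0.0, 0.0, 66.0], [0.0, 0.0, 82.0], [0.0, 0.0, 82.0], [0.0, 0.0, 82.0], [0.0, 0.0, 82.0], [0.0, 0.0, 82.0], [0.0, 0.0, 82.0]]
rot [[0.0, 0.0, 0.0], [0.0, 0.0, 0.0], [0.0, 0.0, 0.0], [0.0, 0.0, 0.0], [0.0, 0.0, 0.0], [0.0, 0.0, 0.0], [0.0, 0.0, 0.0], [0.0, 0.0, 0.0], [0.0, 0.0, 0.0], [0.0, 0.0, 0.0]]
grip [0.5, 0.5, 0.5, 0.5, 0.5, 0, 0, 0, 0, 0]
[-0.49356813  0.07994059  0.866     ]
```

Emit:
play_rows:
  xyz:
    - [-43,-20,10]
    - [-86,-40,20]
    - [-129,-60,30]
    - [-172,-80,40]
    - [-215,-100,50]
    - [-257,-120,60]
    - [-300,-140,70]
    - [-343,-160,80]
    - [-386,-179.5,89.5]
    - [-386,-179.5,89.5]
  rot:
    - [0,0,-0.05]
    - [0,0,-0.09]
    - [0,0,-0.14]
    - [0,0,-0.18]
    - [0,0,-0.23]
    - [0,0,-0.27]
    - [0,0,-0.32]
    - [0,0,-0.36]
    - [0,0,-0.41]
    - [0,0,-0.41]
  grip: [0.5,0.5,0.5,0.5,0.5,0.5,0.5,0.5,0.5,0.5]

```text
time_s: 1.35
eef_pos: [0.4891, 0.2575, 0.1596]
eef_rot: [-0.001, -0.049, 0.999, -0.0]
wrist_force: [-0.3, 0.6, -0.6]
opening: 0.498
grasp_force: 0.0
```

Run:
```python
from h import *
from bench import readout
o=readout.get_obs(); print(o["eef_pos"],o["q"],o["wrist_force"])
r=DOWN(YS+np.pi/2)
plan([((*SP,.078),r,.5,5),((*SP,.078),r,0,5)])
```

```text
[0.48911375 0.25752831 0.15963023] [ 2.70146771e-01  2.32022783e-01  1.74154816e+00 -5.17940931e-04
  1.16960669e+00 -1.39859987e+00] [-0.30704232  0.60524731 -0.5859916 ]
10 rows
xyz [[0.0, 0.0, 16.0], [1.0, 1.0, 33.0], [1.0, 1.0, 49.0], [1.0, 2.0, 65.0], [1.5, 2.0, 81.5], [1.0, 2.0, 82.0], [1.0, 2.0, 82.0], [1.0, 2.0, 82.0], [1.0, 2.0, 82.0], [1.5, 2.0, 81.5]]
rot [[-0.0, -0.0, -0.0], [-0.0, -0.0, -0.0], [-0.0, -0.0, -0.0], [-0.0, -0.0, -0.0], [-0.0, -0.0, -0.0], [-0.0, -0.0, -0.0], [-0.0, -0.0, -0.0], [-0.0, -0.0, -0.0], [-0.0, -0.0, -0.0], [-0.0, -0.0, -0.0]]
grip [0.5, 0.5, 0.5, 0.5, 0.5, 0, 0, 0, 0, 0]
```

Emit:
play_rows:
  xyz:
    - [0,0,5]
    - [0,0,14]
    - [0,0,24]
    - [0,0,34]
    - [0,0,44]
    - [0,0,54]
    - [0,0,64]
    - [0,0,74]
    - [0,0,81.5]
    - [0,0,81.5]
  rot:
    - [0,0,0]
    - [0,0,0]
    - [0,0,0]
    - [0,0,0]
    - [0,0,0]
    - [0,0,0]
    - [0,0,0]
    - [0,0,0]
    - [0,0,0]
    - [0,0,0]
  grip: [0.5,0.5,0.5,0.5,0.5,0.5,0.5,0.5,0.5,0.5]

```text
time_s: 2.6
eef_pos: [0.4872, 0.2598, 0.0785]
eef_rot: [-0.001, -0.051, 0.999, -0.0]
wrist_force: [0.5, -0.2, -0.3]
opening: 0.499
grasp_force: 0.0
```

Emit:
play_rows:
  xyz:
    - [0,0,0]
    - [0,0,0]
    - [0,0,0]
    - [0,0,0]
    - [0,0,0]
    - [0,0,-8]
    - [0,0,-24]
    - [0,0,-44]
    - [0,0,-70]
    - [0,0,-90]
  rot:
    - [0,0,0]
    - [0,0,0]
    - [0,0,0]
    - [0,0,0]
    - [0,0,0]
    - [0,0,0]
    - [0,0,0]
    - [0,0,0]
    - [0,0,0]
    - [0,0,0]
  grip: [0,0,0,0,0,0,0,0,0,0]

```text
time_s: 3.85
eef_pos: [0.488, 0.2601, 0.1714]
eef_rot: [0.001, -0.051, 0.999, 0.0]
wrist_force: [-0.3, 0.1, -3.4]
opening: 0.176
grasp_force: 60.3
```

Run:
```python
from h import *
a=.091
h=U*np.cos(a)+V*np.sin(a)
y=np.cross(N,h)   # spanner y
r=frame(y,-N); print("tool y",y.round(3))
# hover: prong tips 60mm above face
tgt=CF+N*(.06+.064)
plan([((.52,.15,.235),r,0,7),(tgt,r,0,12),(tgt,r,0,1)])
```

```text
tool y [ 0.082  0.996 -0.045]
20 rows
xyz [[-3.0, -16.0, -9.0], [-6.0, -32.0, -18.0], [-9.0, -48.0, -27.0], [-12.0, -64.0, -36.0], [-15.0, -81.0, -45.0], [-18.0, -97.0, -54.0], [-20.5, -112.5, -63.5], [-17.0, -121.0, -63.0], [-14.0, -129.0, -62.0], [-10.0, -137.0, -61.0], [-7.0, -146.0, -61.0], [-3.0, -154.0, -60.0], [1.0, -162.0, -59.0], [4.0, -170.0, -59.0], [8.0, -179.0, -58.0], [11.0, -187.0, -57.0], [15.0, -195.0, -56.0], [18.0, -203.0, -56.0], [22.0, -211.5, -55.0], [22.0, -211.5, -55.0]]
rot [[0.01, -0.07, 0.02], [0.03, -0.15, 0.05], [0.04, -0.22, 0.07], [0.05, -0.29, 0.1], [0.07, -0.37, 0.12], [0.08, -0.44, 0.14], [0.09, -0.51, 0.17], [0.09, -0.51, 0.17], [0.09, -0.51, 0.17], [0.09, -0.51, 0.17], [0.09, -0.51, 0.17], [0.09, -0.51, 0.17], [0.09, -0.51, 0.17], [0.09, -0.51, 0.17], [0.09, -0.51, 0.17], [0.09, -0.51, 0.17], [0.09, -0.51, 0.17], [0.09, -0.51, 0.17], [0.09, -0.51, 0.17], [0.09, -0.51, 0.17]]
grip [0, 0, 0, 0, 0, 0, 0, 0, 0, 0, 0, 0, 0, 0, 0, 0, 0, 0, 0, 0]
```

Emit:
play_rows:
  xyz:
    - [-2,-15,-9]
    - [-6,-38,-22]
    - [-10,-64,-36]
    - [-13,-92,-48]
    - [-12,-120,-58]
    - [-6,-147,-62]
    - [4,-173,-60]
    - [13,-194,-57]
    - [20,-207,-55]
    - [22,-211.5,-55]
  rot:
    - [0.01,-0.06,0.02]
    - [0.02,-0.14,0.05]
    - [0.04,-0.23,0.08]
    - [0.06,-0.32,0.11]
    - [0.07,-0.41,0.14]
    - [0.08,-0.47,0.16]
    - [0.09,-0.5,0.17]
    - [0.09,-0.51,0.17]
    - [0.09,-0.51,0.17]
    - [0.09,-0.51,0.17]
  grip: [0,0,0,0,0,0,0,0,0,0]

```text
time_s: 5.1
eef_pos: [0.4868, 0.0467, 0.2247]
eef_rot: [0.254, 0.035, 0.966, -0.032]
wrist_force: [0.1, -0.3, -1.3]
opening: 0.177
grasp_force: 60.4
```

Emit:
play_rows:
  xyz:
    - [0,0,4]
    - [0,0,9]
    - [0,0,15]
    - [0,0,20]
    - [0,0,25]
    - [0,0,28]
    - [0,0,30]
    - [0,0,30]
    - [0,0,30]
    - [0,0,30]
  rot:
    - [0,0,0]
    - [0,0,0]
    - [0,0,0]
    - [0,0,0]
    - [0,0,0]
    - [0,0,0]
    - [0,0,0]
    - [0,0,0]
    - [0,0,0]
    - [0,0,0]
  grip: [0,0,0,0,0,0,0,0,0,0]

```text
time_s: 6.35
eef_pos: [0.5021, 0.045, 0.1984]
eef_rot: [0.254, 0.035, 0.966, -0.032]
wrist_force: [-0.5, 0.5, -3.4]
opening: 0.176
grasp_force: 60.4
```

Run:
```python
from h import *
from bench import readout,vision
o=readout.get_obs(); p=np.array(o["eef_pos"]);q=o["eef_rot"];r=R.from_quat([q[1],q[2],q[3],q[0]])
print(p,o["q"].round(2) if hasattr(o["q"],'round') else o["q"],o["wrist_force"])
d=p-CF; print("n,u,v of TCP rel CF mm",(np.array([d@N,d@U,d@V])*1e3).round(1),"tool z.n",(r.as_matrix()[:,2]@-N).round(4))
t=vision.camera("top");s=vision.camera("side");np.savez("t1.npz",**t);np.savez("s1.npz",**s)
def crop(c,x,y,w,h,k): return cv2.resize(c["color"][y:y+h,x:x+w,::-1],None,fx=k,fy=k,interpolation=cv2.INTER_CUBIC)
a=crop(s,290,150,65,65,8);b=crop(t,277,180,60,60,4); o=np.zeros((520,770,3),'uint8');o[:,:520]=a;o[:240,525:765]=b;cv2.imwrite("pics/c1.png",o)
```

```text
[0.5020786  0.04497979 0.1984338 ] [-0.14 -0.22  2.2  -0.02  0.65 -1.63] [-0.50900451  0.52713964 -3.392107  ]
n,u,v of TCP rel CF mm [92.5 -1.4 -0.1] tool z.n 1.0
```

View pics/c1.png

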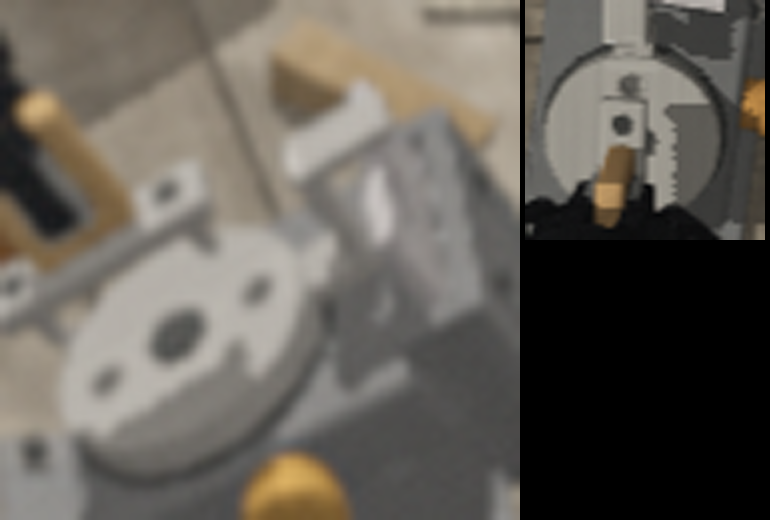

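Side part: bar bolts at (166,190) and (14,285), prongs under them, holes (258,290) and (107,380). Top part: uphill bolt (622,123), hole (631,85). Next: the offset of prongs from holes, taken camera by camera.

Run:
```python
from h import *
t=load("t1.npz");s=load("s1.npz")
S=lambda x,y:((x+.5)/8-.5+290,(y+.5)/8-.5+150)
T=lambda x,y:((x-525+.5)/4-.5+277,(y+.5)/4-.5+180)
T0=lambda x,y:((x+.5)/5-.5+195,(y+.5)/5-.5+150)
S0=lambda x,y:((x+.5)/5-.5+225,(y+.5)/5-.5+145)
def uv(c,px,h):
    d=onplane(c,*px,CF+N*h,N)-CF; return np.array([d@U,d@V])*1e3
hb=.0925-.064+.032
for n,c,px,h in [("S bolt+",s,S(166,190),hb),("S bolt-",s,S(14,285),hb),("S hole+",s,S(258,290),0),("S hole-",s,S(107,380),0),("S0 hole+",s,S0(486,206),0),("S0 hole-",s,S0(392,262),0),("S hub",s,S(178,335),0),
  ("T bolt+",t,T(622,123),hb),("T hole+",t,T(631,85),0),("T0 hole+",t,T0(542,255),0),("T0 hole-",t,T0(540,385),0),("T0 hub",t,T0(545,325),0)]: print(n,uv(c,px,h).round(1))
```

```text
S bolt+ [32.   0.4]
S bolt- [-32.9  -6.9]
S hole+ [34.   3.1]
S hole- [-31.8  -2.8]
S0 hole+ [34.   3.1]
S0 hole- [-31.5  -2.7]
S hub [-0.5  1.4]
T bolt+ [30.8  1.8]
T hole+ [31.9  3.5]
T0 hole+ [32.5  3.9]
T0 hole- [-33.2  -2.1]
T0 hub [-2.2 -1.2]
```

Emit:
play_rows:
  xyz:
    - [-0.5,0.7,2]
    - [-1,1.4,7]
    - [-1.6,1.9,13]
    - [-1.6,1.9,18]
    - [-1.6,1.9,22]
    - [-1.6,1.9,25]
    - [-1.6,1.9,27]
    - [-1.6,1.9,29]
    - [-1.6,1.9,31]
    - [-1.6,1.9,32]
  rot:
    - [0,0,0]
    - [0,0,0]
    - [0,0,0]
    - [0,0,0]
    - [0,0,0]
    - [0,0,0]
    - [0,0,0]
    - [0,0,0]
    - [0,0,0]
    - [0,0,0]
  grip: [0,0,0,0,0,0,0,0,0,0]

```text
time_s: 7.7
eef_pos: [0.5192, 0.0443, 0.171]
eef_rot: [0.254, 0.035, 0.966, -0.032]
wrist_force: [0.8, -0.7, -2.2]
opening: 0.178
grasp_force: 60.4
```

```bash
cat > st.py <<'E'
from h import *
from bench import readout
o=readout.get_obs(); p=np.array(o["eef_pos"]);q=o["eef_rot"];r=R.from_quat([q[1],q[2],q[3],q[0]])
d=p-CF; f=np.array(o["wrist_force"]);m=np.array(o["torque"]); Y=r.as_matrix()[:,1]
print("n,u,v",(np.array([d@N,d@U,d@V])*1e3).round(1),"F nuv",np.round([f@N,f@U,f@V],1),"M nuv",np.round([m@N,m@U,m@V],2),"collar ang",round(float(np.arctan2(-(Y@U),Y@V)),3),"q",np.round(o["q"],2))
E
python3 st.py
```

```text
n,u,v [60.3 -0.4  1.9] F nuv [-2.4 -0.3 -0.6] M nuv [ 0.01 -0.01  0.4 ] collar ang 0.089 q [-0.14 -0.12  2.18 -0.02  0.57 -1.62]
```

Emit:
play_rows:
  xyz:
    - [0,0,1]
    - [0,0,2]
    - [0,0,3]
    - [0,0,4]
    - [0,0,5]
    - [0,0,6]
    - [0,0,7]
    - [0,0,8]
    - [0,0,9]
    - [0,0,9]
  rot:
    - [0,0,0]
    - [0,0,0]
    - [0,0,0]
    - [0,0,0]
    - [0,0,0]
    - [0,0,0]
    - [0,0,0]
    - [0,0,0]
    - [0,0,0]
    - [0,0,0]
  grip: [0,0,0,0,0,0,0,0,0,0]

```text
time_s: 8.95
eef_pos: [0.5233, 0.0438, 0.1641]
eef_rot: [0.254, 0.034, 0.966, -0.032]
wrist_force: [-15.3, 0.4, 12.9]
opening: 0.175
grasp_force: 63.7
```

```bash
python3 st.py
```

```text
n,u,v [52.2 -0.3  2.1] F nuv [18.8 -6.7 -2. ] M nuv [ 0.   -0.33  1.17] collar ang 0.089 q [-0.14 -0.1   2.18 -0.02  0.55 -1.62]
```

Run:
```python
from h import *
from bench import vision
t=vision.camera("top");s=vision.camera("side")
def crop(c,x,y,w,h,k): return cv2.resize(c["color"][y:y+h,x:x+w,::-1],None,fx=k,fy=k,interpolation=cv2.INTER_CUBIC)
a=crop(s,290,165,60,50,8);b=crop(t,280,180,60,60,5); o=np.zeros((400,790,3),'uint8');o[:,:480]=a;o[:300,485:785]=b;cv2.imwrite("pics/c2.png",o)
```

```text
(no output)
```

View pics/c2.png

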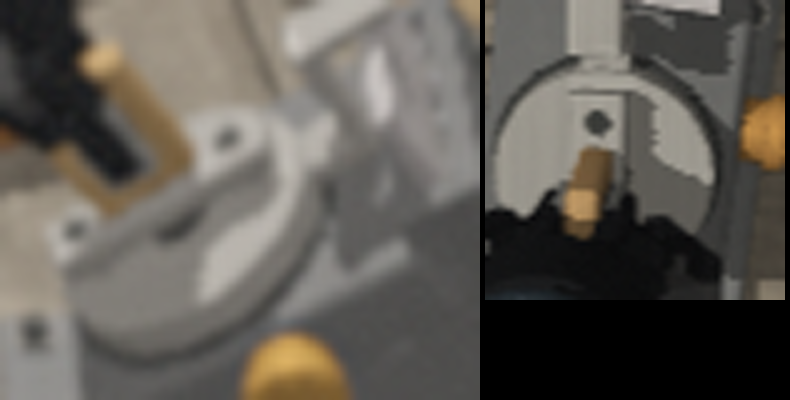

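Side: the bar (165,225) lies close on the collar face with both prongs in; top: bolt (598,122) is over the hole. I'll check the seating depth and start turning.

Run:
```python
from h import *
t=load("t1.npz");s=load("s1.npz")
S=lambda x,y:((x+.5)/8-.5+290,(y+.5)/8-.5+165)
T=lambda x,y:((x-485+.5)/5-.5+280,(y+.5)/5-.5+180)
p,e=tri(t,T(598,122),s,S(228,137)); d=p-CF; print("bolt n,u,v",[round(float(d@a)*1e3,1) for a in(N,U,V)],e)
T0=lambda x,y:((x+.5)/5-.5+195,(y+.5)/5-.5+150)
S0=lambda x,y:((x+.5)/5-.5+225,(y+.5)/5-.5+145)
p,e=tri(t,T0(542,255),s,S0(486,206)); d=p-CF; print("hole n,u,v",[round(float(d@a)*1e3,1) for a in(N,U,V)],e)
```

```text
bolt n,u,v [19.6, 32.1, 3.5] 0.001947880152479068
hole n,u,v [-0.4, 33.1, 3.9] 0.001323764746149984
```

Emit:
play_rows:
  xyz:
    - [0,0,0]
    - [0,0,0]
    - [0,0,0]
    - [0,0,0]
    - [0,0,0]
    - [0,0,0]
    - [0,0,0]
    - [0,0,0]
    - [0,0,0]
    - [0,0,0]
  rot:
    - [0,0,-0.03]
    - [0,0,-0.08]
    - [0,0,-0.15]
    - [0,0,-0.24]
    - [0,0,-0.34]
    - [0,0,-0.44]
    - [0,0,-0.54]
    - [0,0,-0.64]
    - [0,0,-0.72]
    - [0,0,-0.8]
  grip: [0,0,0,0,0,0,0,0,0,0]

```text
time_s: 10.3
eef_pos: [0.5228, 0.0433, 0.1638]
eef_rot: [0.22, -0.346, 0.903, -0.128]
wrist_force: [-18.8, -2.9, 14.8]
opening: 0.181
grasp_force: 63.7
```

```bash
python3 st.py
```

```text
n,u,v [52.2 -0.8  1.5] F nuv [21.9 -8.3 -5.8] M nuv [-0.17 -1.    1.58] collar ang 0.892 q [-0.14 -0.1   2.18 -0.02  0.55 -2.42]
```

Emit:
play_rows:
  xyz:
    - [0,0,0]
    - [0,0,0]
    - [0,0,0]
    - [0,0,0]
    - [0,0,0]
    - [0,0,0]
    - [0,0,0]
    - [0,0,0]
    - [0,0,0]
    - [0,0,0]
  rot:
    - [0,0,-0.03]
    - [0,0,-0.08]
    - [0,0,-0.14]
    - [0,0,-0.2]
    - [0,0,-0.25]
    - [0,0,-0.29]
    - [0,0,-0.32]
    - [0,0,-0.35]
    - [0,0,-0.37]
    - [0,0,-0.38]
  grip: [0,0,0,0,0,0,0,0,0,0]

```text
time_s: 11.55
eef_pos: [0.5239, 0.0435, 0.1645]
eef_rot: [0.194, -0.509, 0.822, -0.168]
wrist_force: [-12.2, -0.1, 11.8]
opening: 0.179
grasp_force: 62.9
```

```bash
python3 st.py
```

```text
n,u,v [52.3  0.4  1.9] F nuv [16.2 -4.5 -2.1] M nuv [-0.28 -0.25  1.02] collar ang 1.269 q [-0.14 -0.1   2.18 -0.02  0.55 -2.8 ]
```

Emit:
play_rows:
  xyz:
    - [0,0,0]
    - [0,0,0]
    - [0,0,0]
    - [0,0,0]
    - [0,0,0]
    - [0,0,0]
    - [0,0,0]
    - [0,0,0]
    - [0,0,0]
    - [0,0,0]
  rot:
    - [0,0,-0.01]
    - [0,0,-0.02]
    - [0,0,-0.03]
    - [0,0,-0.04]
    - [0,0,-0.05]
    - [0,0,-0.06]
    - [0,0,-0.07]
    - [0,0,-0.08]
    - [0,0,-0.08]
    - [0,0,-0.08]
  grip: [0,0,0,0,0,0,0,0,0,0]

```text
time_s: 12.8
eef_pos: [0.524, 0.0437, 0.1646]
eef_rot: [0.188, -0.539, 0.802, -0.175]
wrist_force: [-10.4, 0.5, 12.7]
opening: 0.181
grasp_force: 92.7
```

```bash
python3 st.py
```

```text
n,u,v [52.3  0.6  2.2] F nuv [16.2 -2.6 -1.2] M nuv [-1.71 -0.14  1.06] collar ang 1.344 q [-0.14 -0.1   2.18 -0.02  0.55 -2.88]
```

Emit:
play_rows:
  xyz:
    - [0,0,0]
    - [0,0,0]
    - [0,0,0]
    - [0,0,-2]
    - [0,0,-7]
    - [0,0,-14]
    - [0,0,-24]
    - [0,0,-38]
    - [0,0,-52]
    - [0,0,-62]
  rot:
    - [0,0,0.03]
    - [0,0,0.07]
    - [0,0,0.09]
    - [0,0,0.09]
    - [0,0,0.09]
    - [0,0,0.09]
    - [0,0,0.09]
    - [0,0,0.09]
    - [0,0,0.09]
    - [0,0,0.09]
  grip: [0,0,0,0,0,0,0,0,0,0]

```text
time_s: 14.05
eef_pos: [0.4928, 0.0486, 0.218]
eef_rot: [0.194, -0.505, 0.825, -0.166]
wrist_force: [-0.3, -0.6, -3.0]
opening: 0.18
grasp_force: 60.4
```

```bash
python3 st.py
python3 - <<'E'
from h import *
r=DOWN(YS+np.pi/2)
p=np.array((.488,.2595,.165))
e=plan([(p,r,0,9),(p,r,0,1)])
E
```

```text
n,u,v [ 1.143e+02 -1.000e-01  2.000e+00] F nuv [-2.5 -1.6 -0.7] M nuv [-0.02 -0.03  0.46] collar ang 1.259 q [-0.13 -0.28  2.2  -0.02  0.71 -2.79]
10 rows
xyz [[-20.0, 13.0, 3.0], [-40.0, 27.0, 6.0], [-60.0, 40.0, 9.0], [-80.0, 54.0, 12.0], [-99.0, 67.0, 15.0], [-119.0, 80.0, 18.0], [-139.0, 94.0, 21.0], [-159.0, 107.0, 24.0], [-179.0, 120.5, 27.0], [-179.0, 120.5, 27.0]]
rot [[-0.04, 0.04, 0.11], [-0.08, 0.09, 0.22], [-0.12, 0.13, 0.32], [-0.16, 0.17, 0.43], [-0.21, 0.22, 0.54], [-0.25, 0.26, 0.65], [-0.29, 0.3, 0.76], [-0.33, 0.35, 0.87], [-0.37, 0.39, 0.97], [-0.37, 0.39, 0.97]]
grip [0, 0, 0, 0, 0, 0, 0, 0, 0, 0]
```

Emit:
play_rows:
  xyz:
    - [-11,7,1]
    - [-32,22,4]
    - [-58,39,8]
    - [-85,57,12]
    - [-110,74,16]
    - [-134,90,20]
    - [-154,104,23]
    - [-169,114,26]
    - [-177,119,27]
    - [-179,120.5,27]
  rot:
    - [-0.02,0.03,0.06]
    - [-0.07,0.07,0.18]
    - [-0.12,0.13,0.31]
    - [-0.18,0.19,0.46]
    - [-0.23,0.24,0.6]
    - [-0.28,0.29,0.73]
    - [-0.32,0.34,0.84]
    - [-0.35,0.37,0.92]
    - [-0.37,0.39,0.96]
    - [-0.37,0.39,0.97]
  grip: [0,0,0,0,0,0,0,0,0,0]

```text
time_s: 15.3
eef_pos: [0.4885, 0.2593, 0.1642]
eef_rot: [0.0, -0.053, 0.999, -0.001]
wrist_force: [-0.2, 0.4, -3.1]
opening: 0.18
grasp_force: 60.4
```

Run:
```python
from h import *
r=DOWN(YS+np.pi/2)
from bench import vision
from bench import readout
o=readout.get_obs();print(o["eef_pos"],o["dq"])
t=vision.camera("top");s=vision.camera("side");np.savez("t2.npz",**t);np.savez("s2.npz",**s)
def crop(c,x,y,w,h,k): return cv2.resize(c["color"][y:y+h,x:x+w,::-1],None,fx=k,fy=k,interpolation=cv2.INTER_CUBIC)
a=crop(s,255,135,110,85,7);cv2.imwrite("pics/c3.png",a)
plan([((.4875,.2598,.11),r,0,10)])
```

```text
[0.48850477 0.2593338  0.1642404 ] [ 0.02234282 -0.00735648  0.01102771  0.00630368 -0.02405942  0.08723372]
10 rows
xyz [[0.0, 0.0, 5.0], [0.0, 0.0, 11.0], [0.0, 0.0, 16.0], [0.0, 0.0, 22.0], [0.0, 0.0, 27.0], [0.0, 1.0, 33.0], [0.0, 1.0, 38.0], [1.0, 1.0, 43.0], [1.0, 1.0, 49.0], [0.5, 1.0, 54.5]]
rot [[-0.0, 0.0, 0.0], [-0.0, 0.0, 0.0], [-0.0, 0.0, 0.0], [-0.0, 0.0, 0.0], [-0.0, 0.0, 0.0], [-0.0, 0.0, 0.0], [-0.0, 0.0, 0.0], [-0.0, 0.0, 0.0], [-0.0, 0.0, 0.0], [-0.0, 0.0, 0.0]]
grip [0, 0, 0, 0, 0, 0, 0, 0, 0, 0]
```

View pics/c3.png

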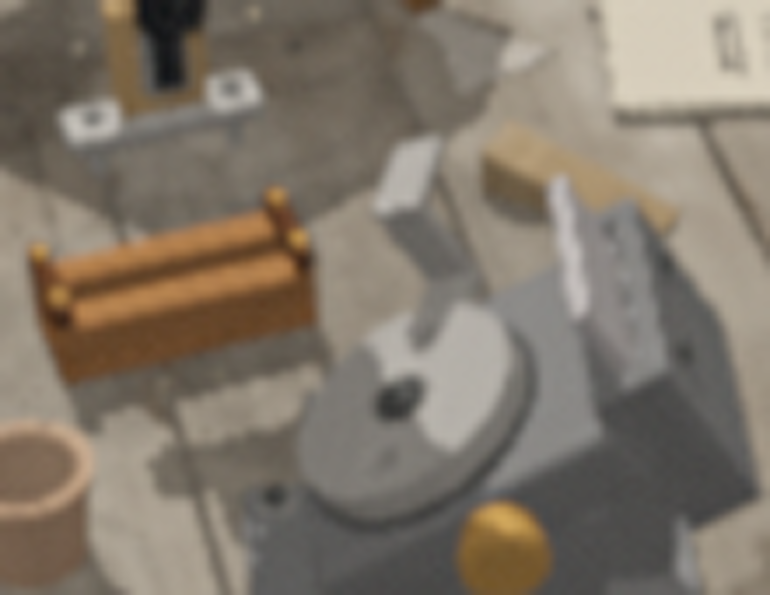

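Side: keeper (410,185) swung fully clear of the screen strip (575,250), spanner upright over the empty rest trough.

Emit:
play_rows:
  xyz:
    - [0,0,8]
    - [0.5,0.5,22]
    - [0.5,0.5,36]
    - [0.5,0.5,48]
    - [0.5,0.5,58]
    - [0.5,0.5,66]
    - [0.5,0.5,73]
    - [0.5,0.5,78]
    - [0.5,0.5,82]
    - [0.5,0.5,83]
  rot:
    - [0,0,0]
    - [0,0,0]
    - [0,0,0]
    - [0,0,0]
    - [0,0,0]
    - [0,0,0]
    - [0,0,0]
    - [0,0,0]
    - [0,0,0]
    - [0,0,0]
  grip: [0,0,0,0,0,0,0,0,0,0]

```text
time_s: 16.65
eef_pos: [0.4878, 0.2597, 0.0811]
eef_rot: [0.0, -0.053, 0.999, -0.001]
wrist_force: [-0.3, 1.0, -1.4]
opening: 0.179
grasp_force: 60.5
```

Not yet in contact; a little further down.

Emit:
play_rows:
  xyz:
    - [0,0,0.5]
    - [0,0,1]
    - [0,0,1.5]
    - [0,0,2]
    - [0,0,2.5]
    - [0,0,2.5]
    - [0,0,2.5]
    - [0,0,2.5]
    - [0,0,2.5]
    - [0,0,2.5]
  rot:
    - [0,0,0]
    - [0,0,0]
    - [0,0,0]
    - [0,0,0]
    - [0,0,0]
    - [0,0,0]
    - [0,0,0]
    - [0,0,0]
    - [0,0,0]
    - [0,0,0]
  grip: [0,0,0,0,0,0,0,0,0,0]

```text
time_s: 17.9
eef_pos: [0.488, 0.2597, 0.0796]
eef_rot: [0.001, -0.053, 0.999, -0.001]
wrist_force: [-3.5, -1.2, 4.9]
opening: 0.183
grasp_force: 61.7
```

Run:
```python
from h import *
# screen top strip from depth, views 2, strainer frame relative to CF
t=load("t2.npz");s=load("s2.npz")
for n,c in(("t",t),("s",s)):
    P=cloud(c).reshape(-1,3)-CF; q=np.c_[P@N,P@U,P@V]*1e3; col=c["color"].reshape(-1,3).astype(int)
    m=(abs(q[:,1]-98)<25)&(abs(q[:,2])<70)&(q[:,0]>-20)&(q[:,0]<70)
    for lo in range(-20,60,8):
        k=m&(q[:,0]>=lo)&(q[:,0]<lo+8)
        if k.sum()>3: print(n,lo,k.sum(),"u",np.percentile(q[k,1],[5,50,95]).round(1),"v",np.percentile(q[k,2],[3,97]).round(1),"bright",int(col[k].mean()))
```

```text
t -20 159 u [ 73.4  77.1 117.6] v [-58.1  52.5] bright 78
t -12 96 u [ 81.  111.7 116.3] v [-52.6  53.6] bright 77
t -4 387 u [ 82.5 107.2 115.5] v [-58.1  54.5] bright 94
t 4 38 u [100.3 100.9 101.5] v [-42.1  40.1] bright 101
t 12 39 u [100.4 100.9 101.7] v [-42.5  38.9] bright 101
t 20 39 u [100.3 100.8 101.5] v [-43.  40.] bright 103
t 28 154 u [ 93.8  97.9 101. ] v [-43.8  40.4] bright 154
s -20 112 u [ 73.5 100.3 118.6] v [-60.  50.] bright 104
s -12 102 u [ 85.4 108.2 118.6] v [-59.   50.7] bright 109
s -4 126 u [ 86.7 108.1 117.7] v [-58.3  53. ] bright 123
s 4 23 u [ 98.5 102.3 103.6] v [-45.3  39.4] bright 131
s 12 28 u [ 96.1 102.6 103.9] v [-44.3  36.6] bright 131
s 20 26 u [ 96.6 102.4 103.5] v [-45.   36.8] bright 139
s 28 58 u [ 95.9 100.  103.3] v [-44.7  39.9] bright 172
```

Spanner bears on the rest (force reversed to +5 N). Release and rise.

Emit:
play_rows:
  xyz:
    - [0,0,0]
    - [0,0,0]
    - [0,0,0]
    - [0,0,0]
    - [0,0,-4]
    - [0,0,-14]
    - [0,0,-32]
    - [0,0,-56]
    - [0,0,-82]
    - [0,0,-100]
  rot:
    - [0,0,0]
    - [0,0,0]
    - [0,0,0]
    - [0,0,0]
    - [0,0,0]
    - [0,0,0]
    - [0,0,0]
    - [0,0,0]
    - [0,0,0]
    - [0,0,0]
  grip: [0.4,0.5,0.5,0.5,0.5,0.5,0.5,0.5,0.5,0.5]

```text
time_s: 19.15
eef_pos: [0.4886, 0.26, 0.1815]
eef_rot: [0.002, -0.053, 0.999, -0.0]
wrist_force: [-0.4, -0.4, -0.2]
opening: 0.5
grasp_force: 0.0
```

Run:
```python
from h import *
from bench import readout
print(readout.get_obs()["eef_pos"])
t=load("t2.npz");s=load("s2.npz")
for c in(t,s):
    P=cloud(c).reshape(-1,3)-CF; q=np.c_[P@N,P@U,P@V]*1e3
    m=(abs(q[:,1]-98)<9)&(abs(q[:,2])<48)&(q[:,0]>27)&(q[:,0]<50); print("top n",np.percentile(q[m,0],[50,90,98]).round(1),"u of n>31",np.percentile(q[m&(q[:,0]>31),1],[10,50,90]).round(1))
rf=frame(U,-N)
e=CF+U*.0985+V*-.002
pre=e+N*.085; 
plan([((.52,.16,.24),rf,.35,6),(pre,rf,.35,13),(pre,rf,.35,1)])
```

```text
[0.48856449 0.26004217 0.18148375]
top n [32.1 34.1 34.9] u of n>31 [ 94.2  96.9 100.4]
top n [31.  33.3 34.6] u of n>31 [ 97.3 100.  102.1]
20 rows
xyz [[-3.0, -17.0, -10.0], [-7.0, -34.0, -19.0], [-10.0, -51.0, -29.0], [-14.0, -69.0, -39.0], [-17.0, -86.0, -49.0], [-21.0, -103.0, -58.5], [-25.0, -113.0, -58.0], [-30.0, -124.0, -59.0], [-34.0, -135.0, -59.0], [-38.0, -145.0, -59.0], [-43.0, -156.0, -59.0], [-47.0, -167.0, -59.0], [-52.0, -177.0, -59.0], [-56.0, -188.0, -59.0], [-60.0, -198.0, -59.0], [-65.0, -209.0, -60.0], [-69.0, -220.0, -60.0], [-73.0, -230.0, -60.0], [-77.5, -241.0, -60.0], [-77.5, -241.0, -60.0]]
rot [[-0.06, -0.08, 0.3], [-0.12, -0.16, 0.6], [-0.18, -0.24, 0.89], [-0.24, -0.32, 1.19], [-0.3, -0.4, 1.49], [-0.36, -0.48, 1.79], [-0.36, -0.48, 1.79], [-0.36, -0.48, 1.79], [-0.36, -0.48, 1.79], [-0.36, -0.48, 1.79], [-0.36, -0.48, 1.79], [-0.36, -0.48, 1.79], [-0.36, -0.48, 1.79], [-0.36, -0.48, 1.79], [-0.36, -0.48, 1.79], [-0.36, -0.48, 1.79], [-0.36, -0.48, 1.79], [-0.36, -0.48, 1.79], [-0.36, -0.48, 1.79], [-0.36, -0.48, 1.79]]
grip [0.35, 0.35, 0.35, 0.35, 0.35, 0.35, 0.35, 0.35, 0.35, 0.35, 0.35, 0.35, 0.35, 0.35, 0.35, 0.35, 0.35, 0.35, 0.35, 0.35]
```

Emit:
play_rows:
  xyz:
    - [-3,-8,-12]
    - [-7,-25,-30]
    - [-10,-45,-48]
    - [-14,-67,-64]
    - [-18,-89,-74]
    - [-23,-108,-80]
    - [-28,-126,-82]
    - [-34,-143,-82]
    - [-41,-160,-80]
    - [-48,-176,-77]
  rot:
    - [-0.02,-0.03,0.1]
    - [-0.05,-0.07,0.25]
    - [-0.08,-0.11,0.41]
    - [-0.12,-0.15,0.57]
    - [-0.15,-0.2,0.73]
    - [-0.18,-0.24,0.89]
    - [-0.21,-0.28,1.05]
    - [-0.24,-0.32,1.2]
    - [-0.27,-0.36,1.35]
    - [-0.3,-0.4,1.48]
  grip: [0.35,0.35,0.35,0.35,0.35,0.35,0.35,0.35,0.35,0.35]

```text
time_s: 20.4
eef_pos: [0.5541, 0.0893, 0.2569]
eef_rot: [0.174, 0.63, 0.743, 0.145]
wrist_force: [-0.3, 0.6, 0.5]
opening: 0.347
grasp_force: 0.0
```

```bash
python3 st.py
python3 - <<'E'
from h import *
rf=frame(U,-N)
e=CF+U*.0985+V*-.002
plan([(e+N*.085,rf,.35,7),(e+N*.062,rf,.35,3)])
E
```

```text
n,u,v [121.   66.2  51.9] F nuv [ 0.6 -0.1  0.5] M nuv [-0.05 -0.08  0.19] collar ang -1.263 q [-0.06 -0.13  1.98  0.03  0.84 -0.24]
10 rows
xyz [[-9.0, 2.0, 4.0], [-18.0, 5.0, 9.0], [-27.0, 7.0, 13.0], [-37.0, 9.0, 17.0], [-46.0, 12.0, 21.0], [-55.0, 14.0, 26.0], [-64.0, 16.0, 30.0], [-65.0, 17.0, 38.0], [-65.0, 17.0, 45.0], [-66.0, 17.0, 53.0]]
rot [[-0.01, -0.01, 0.04], [-0.02, -0.02, 0.09], [-0.03, -0.03, 0.13], [-0.03, -0.04, 0.17], [-0.04, -0.05, 0.22], [-0.05, -0.07, 0.26], [-0.06, -0.08, 0.31], [-0.06, -0.08, 0.31], [-0.06, -0.08, 0.31], [-0.06, -0.08, 0.31]]
grip [0.35, 0.35, 0.35, 0.35, 0.35, 0.35, 0.35, 0.35, 0.35, 0.35]
```

Emit:
play_rows:
  xyz:
    - [-8,2,3]
    - [-20,5,9]
    - [-33,8,15]
    - [-45,12,21]
    - [-55,14,26]
    - [-61,16,30]
    - [-64,16,36]
    - [-65,17,44]
    - [-66,17,50]
    - [-66,17,53]
  rot:
    - [-0.01,-0.01,0.04]
    - [-0.02,-0.02,0.1]
    - [-0.03,-0.04,0.16]
    - [-0.04,-0.05,0.22]
    - [-0.05,-0.07,0.27]
    - [-0.06,-0.08,0.3]
    - [-0.06,-0.08,0.31]
    - [-0.06,-0.08,0.31]
    - [-0.06,-0.08,0.31]
    - [-0.06,-0.08,0.31]
  grip: [0.35,0.35,0.35,0.35,0.35,0.35,0.35,0.35,0.35,0.35]

```text
time_s: 21.65
eef_pos: [0.6021, 0.0276, 0.2202]
eef_rot: [0.197, 0.736, 0.626, 0.166]
wrist_force: [0.1, 0.0, -0.5]
opening: 0.352
grasp_force: 0.0
```

```bash
python3 st.py
python3 - <<'E'
from h import *
rf=frame(U,-N)
e=CF+U*.0985+V*-.002
plan([(e+N*.023,rf,.35,10)])
E
```

```text
n,u,v [60.6 97.3 -1.3] F nuv [-0.5 -0.2  0.1] M nuv [-0.   -0.01  0.19] collar ang -1.57 q [-0.15 -0.01  1.96 -0.02  0.67  0.02]
10 rows
xyz [[0.0, 0.0, 4.0], [0.0, 0.0, 8.0], [0.0, 0.0, 11.0], [0.0, 0.0, 15.0], [0.0, 1.0, 19.0], [0.0, 1.0, 23.0], [0.0, 1.0, 26.0], [0.0, 1.0, 30.0], [-1.0, 1.0, 34.0], [-0.5, 1.0, 37.5]]
rot [[-0.0, 0.0, 0.0], [-0.0, 0.0, 0.0], [-0.0, 0.0, 0.0], [-0.0, 0.0, 0.0], [-0.0, 0.0, 0.0], [-0.0, 0.0, 0.0], [-0.0, 0.0, 0.0], [-0.0, 0.0, 0.0], [-0.0, 0.0, 0.0], [-0.0, 0.0, 0.0]]
grip [0.35, 0.35, 0.35, 0.35, 0.35, 0.35, 0.35, 0.35, 0.35, 0.35]
```

Emit:
play_rows:
  xyz:
    - [0,0.5,3]
    - [0,1,9]
    - [0,1,16]
    - [0,1,22]
    - [0,1,28]
    - [0,1,32]
    - [0,1,35]
    - [-0.5,1,36]
    - [-0.5,1,37]
    - [-0.5,1,37]
  rot:
    - [0,0,0]
    - [0,0,0]
    - [0,0,0]
    - [0,0,0]
    - [0,0,0]
    - [0,0,0]
    - [0,0,0]
    - [0,0,0]
    - [0,0,0]
    - [0,0,0]
  grip: [0.35,0.35,0.35,0.35,0.35,0.35,0.35,0.35,0.35,0.35]

```text
time_s: 22.9
eef_pos: [0.6212, 0.0238, 0.1894]
eef_rot: [0.198, 0.736, 0.626, 0.166]
wrist_force: [-0.1, -1.2, 0.5]
opening: 0.349
grasp_force: 0.0
```

Emit:
play_rows:
  xyz:
    - [0,0,0]
    - [0,0,0]
    - [0,0,0]
    - [0,0,0]
    - [0,0,0]
    - [0,0,0]
    - [0,0,-1]
    - [0,0,-3]
    - [0,0,-6]
    - [0,0,-10]
  rot:
    - [0,0,0]
    - [0,0,0]
    - [0,0,0]
    - [0,0,0]
    - [0,0,0]
    - [0,0,0]
    - [0,0,0]
    - [0,0,0]
    - [0,0,0]
    - [0,0,0]
  grip: [0.25,0,0,0,0,0,0,0,0,0]

```text
time_s: 24.15
eef_pos: [0.616, 0.0247, 0.1979]
eef_rot: [0.197, 0.736, 0.626, 0.166]
wrist_force: [0.3, 0.2, -1.7]
opening: 0.085
grasp_force: 58.4
```

```bash
python3 st.py
```

```text
n,u,v [34.3 98.5 -2. ] F nuv [-1.6 -0.6  0.3] M nuv [-0.01 -0.02  0.37] collar ang -1.57 q [-0.15  0.06  1.95 -0.02  0.62  0.02]
```

Emit:
play_rows:
  xyz:
    - [0,0,-4]
    - [0,0,-10]
    - [0,0,-18]
    - [0,0,-28]
    - [0,0,-39]
    - [0,0,-50]
    - [0,0,-61]
    - [0,0,-72]
    - [0,0,-82]
    - [0,0,-90]
  rot:
    - [0,0,0]
    - [0,0,0]
    - [0,0,0]
    - [0,0,0]
    - [0,0,0]
    - [0,0,0]
    - [0,0,0]
    - [0,0,0]
    - [0,0,0]
    - [0,0,0]
  grip: [0,0,0,0,0,0,0,0,0,0]

```text
time_s: 25.4
eef_pos: [0.5717, 0.0321, 0.2767]
eef_rot: [0.198, 0.736, 0.626, 0.167]
wrist_force: [0.2, 0.6, -1.1]
opening: 0.079
grasp_force: 58.5
```

```bash
python3 st.py
python3 - <<'E'
from h import *
RK=np.array([.4928,-.3023]); a=np.radians(25)
r=DOWN(a-np.pi/2)
e=plan([((.53,-.1,.30),r,0,10),((*RK,.24),r,0,10)])
E
```

```text
n,u,v [124.9  99.   -1.7] F nuv [-1.  -0.5  0.6] M nuv [0.03 0.   0.4 ] collar ang -1.57 q [-0.15 -0.15  1.97 -0.01  0.8   0.02]
20 rows
xyz [[-14.0, -1.0, -3.0], [-27.0, -1.0, -6.0], [-41.0, -2.0, -9.0], [-55.0, -2.0, -12.0], [-69.0, -3.0, -15.0], [-82.0, -3.0, -18.0], [-96.0, -4.0, -21.0], [-110.0, -5.0, -24.0], [-123.0, -5.0, -27.0], [-137.0, -6.0, -30.0], [-158.0, -9.0, -25.0], [-178.0, -13.0, -20.0], [-199.0, -16.0, -15.0], [-219.0, -19.0, -10.0], [-240.0, -23.0, -5.0], [-260.0, -26.0, 0.0], [-281.0, -30.0, 5.0], [-302.0, -33.0, 10.0], [-322.0, -36.0, 15.0], [-342.5, -39.5, 20.5]]
rot [[0.05, -0.03, 0.1], [0.1, -0.05, 0.19], [0.14, -0.08, 0.29], [0.19, -0.1, 0.38], [0.24, -0.13, 0.48], [0.29, -0.15, 0.57], [0.34, -0.18, 0.67], [0.39, -0.2, 0.76], [0.43, -0.23, 0.86], [0.48, -0.25, 0.95], [0.48, -0.25, 0.95], [0.48, -0.25, 0.95], [0.48, -0.25, 0.95], [0.48, -0.25, 0.95], [0.48, -0.25, 0.95], [0.48, -0.25, 0.95], [0.48, -0.25, 0.95], [0.48, -0.25, 0.95], [0.48, -0.25, 0.95], [0.48, -0.25, 0.95]]
grip [0, 0, 0, 0, 0, 0, 0, 0, 0, 0, 0, 0, 0, 0, 0, 0, 0, 0, 0, 0]
```

Emit:
play_rows:
  xyz:
    - [-6,-1,-4]
    - [-16,-1,-10]
    - [-29,-2,-16]
    - [-44,-2,-21]
    - [-60,-3,-25]
    - [-76,-3,-28]
    - [-93,-4,-30]
    - [-109,-5,-31]
    - [-124,-5,-31]
    - [-137,-6,-30]
  rot:
    - [0.02,-0.01,0.04]
    - [0.06,-0.03,0.12]
    - [0.11,-0.06,0.22]
    - [0.17,-0.09,0.33]
    - [0.23,-0.12,0.45]
    - [0.29,-0.15,0.57]
    - [0.35,-0.18,0.69]
    - [0.41,-0.21,0.81]
    - [0.45,-0.23,0.9]
    - [0.48,-0.25,0.95]
  grip: [0,0,0,0,0,0,0,0,0,0]

```text
time_s: 26.65
eef_pos: [0.5301, -0.1007, 0.2995]
eef_rot: [-0.0, 0.976, 0.216, 0.001]
wrist_force: [0.3, -0.9, -0.9]
opening: 0.079
grasp_force: 58.5
```

Run:
```python
from h import *
RK=np.array([.4928,-.3023]); a=np.radians(25)
r=DOWN(a-np.pi/2)
e=plan([((*RK,.225),r,0,9),((*RK,.225),r,0,1)])
```

```text
10 rows
xyz [[-13.0, 19.0, 8.0], [-26.0, 37.0, 17.0], [-40.0, 56.0, 25.0], [-53.0, 74.0, 33.0], [-66.0, 93.0, 41.0], [-79.0, 111.0, 50.0], [-92.0, 130.0, 58.0], [-106.0, 148.0, 66.0], [-119.0, 167.0, 74.5], [-119.0, 167.0, 74.5]]
rot [[-0.0, -0.0, -0.0], [-0.0, -0.0, -0.0], [-0.0, -0.0, -0.0], [-0.0, -0.0, -0.0], [-0.0, -0.0, -0.0], [-0.0, -0.0, -0.0], [-0.0, -0.0, -0.0], [-0.0, -0.0, -0.0], [-0.0, -0.0, -0.0], [-0.0, -0.0, -0.0]]
grip [0, 0, 0, 0, 0, 0, 0, 0, 0, 0]
```

Emit:
play_rows:
  xyz:
    - [-6,8,3]
    - [-16,23,10]
    - [-31,43,19]
    - [-47,66,29]
    - [-64,90,40]
    - [-80,113,50]
    - [-95,134,60]
    - [-107,151,68]
    - [-116,163,73]
    - [-119,167,74.5]
  rot:
    - [0,0,0]
    - [0,0,0]
    - [0,0,0]
    - [0,0,0]
    - [0,0,0]
    - [0,0,0]
    - [0,0,0]
    - [0,0,0]
    - [0,0,0]
    - [0,0,0]
  grip: [0,0,0,0,0,0,0,0,0,0]

```text
time_s: 27.9
eef_pos: [0.4928, -0.3022, 0.2243]
eef_rot: [-0.0, 0.976, 0.217, 0.001]
wrist_force: [-0.5, 0.2, -0.9]
opening: 0.08
grasp_force: 58.5
```

Emit:
play_rows:
  xyz:
    - [0,0,4]
    - [0,0,10]
    - [0,0,17]
    - [0,0,24]
    - [0,0,31]
    - [0,0,37]
    - [0,0,42]
    - [0,0,45]
    - [0,0,46]
    - [0,0,46]
  rot:
    - [0,0,0]
    - [0,0,0]
    - [0,0,0]
    - [0,0,0]
    - [0,0,0]
    - [0,0,0]
    - [0,0,0]
    - [0,0,0]
    - [0,0,0]
    - [0,0,0]
  grip: [0,0,0,0,0,0,0,0,0,0]

```text
time_s: 29.15
eef_pos: [0.4933, -0.3016, 0.1788]
eef_rot: [0.0, 0.976, 0.217, 0.001]
wrist_force: [-0.1, -0.1, -1.6]
opening: 0.082
grasp_force: 58.5
```

```bash
python3 st.py
python3 - <<'E'
from h import *
from bench import vision,readout
print(readout.get_obs()["eef_pos"])
t=vision.camera("top");s=vision.camera("side");np.savez("t3.npz",**t);np.savez("s3.npz",**s)
def crop(c,x,y,w,h,k): return cv2.resize(c["color"][y:y+h,x:x+w,::-1],None,fx=k,fy=k,interpolation=cv2.INTER_CUBIC)
a=crop(s,275,255,95,90,5);b=crop(t,405,200,60,80,5);o=np.zeros((450,785,3),'uint8');o[:,:475]=a;o[:400,480:780]=b;cv2.imwrite("pics/c4.png",o)
RK=np.array([.4928,-.3023,0]); a=np.radians(25); X=np.array([np.cos(a),np.sin(a),0]);Y=np.array([-np.sin(a),np.cos(a),0])
for n,c in(("t",t),("s",s)):
    P=cloud(c).reshape(-1,3)-RK; q=np.c_[P@X,P@Y,P[:,2]]*1e3
    for lo in(62,75,90,105,120):
        k=(abs(q[:,0])<60)&(abs(q[:,1])<30)&(q[:,2]>lo)&(q[:,2]<lo+12)
        if k.sum()>3: print(n,lo,k.sum(),"x",np.percentile(q[k,0],[3,97]).round(1),"y",np.percentile(q[k,1],[5,50,95]).round(1))
E
```

```text
n,u,v [  52.2   29.3 -343.6] F nuv [-1.3 -0.9 -0.2] M nuv [-0.05  0.03  0.05] collar ang -2.608 q [-0.75  0.26  1.66  0.    1.22  0.38]
[ 0.49332306 -0.30160302  0.17882427]
t 62 81 x [-26.9  44.7] y [15.8 18.8 21.3]
t 75 37 x [ 5.4 44. ] y [0.6 2.9 4.6]
t 90 31 x [ 5.8 45.3] y [0.1 1.4 3.9]
t 105 28 x [ 8.4 44.4] y [0.2 1.5 4.3]
t 120 28 x [ 9.2 44.5] y [0.7 2.  3.7]
s 62 102 x [-44.4  42.1] y [-21.8 -18.5  18.2]
s 75 105 x [-39.8  42.6] y [-5.1 -3.   0.3]
s 90 90 x [-40.9  45.8] y [-4.2 -1.4  0.7]
s 105 91 x [-40.6  44.4] y [-4.6 -1.8  0.6]
s 120 95 x [-40.4  43.4] y [-4.5 -1.8  0.6]
```

View pics/c4.png

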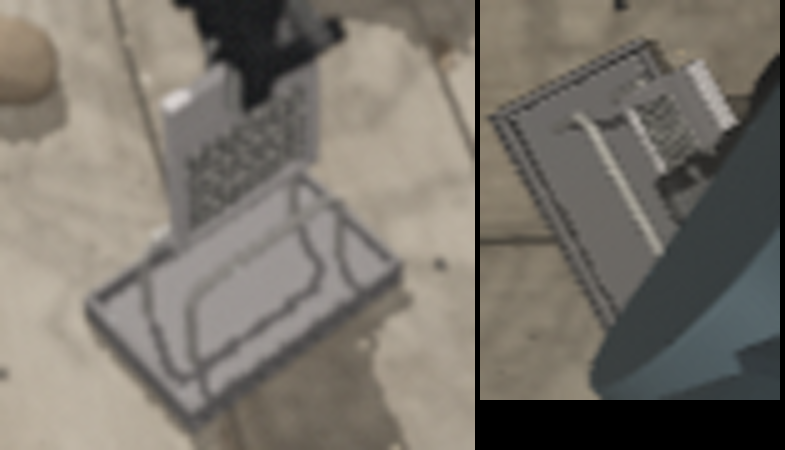

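The screen hangs upright over the gap: the depth puts it at y ≈ −3…+3 mm between hoops at ±18, x ≈ ±43 mm. I can lower it.

Emit:
play_rows:
  xyz:
    - [0,0,4]
    - [0,0,11]
    - [0,0,19]
    - [0,0,27]
    - [0,0,35]
    - [0,0,43]
    - [0,0,50]
    - [0,0,56]
    - [0,0,60]
    - [0,0,62]
  rot:
    - [0,0,0]
    - [0,0,0]
    - [0,0,0]
    - [0,0,0]
    - [0,0,0]
    - [0,0,0]
    - [0,0,0]
    - [0,0,0]
    - [0,0,0]
    - [0,0,0]
  grip: [0,0,0,0,0,0,0,0,0,0]

```text
time_s: 30.5
eef_pos: [0.4934, -0.3015, 0.1165]
eef_rot: [0.0, 0.976, 0.217, 0.001]
wrist_force: [1.1, -0.1, -2.1]
opening: 0.081
grasp_force: 58.5
```

Emit:
play_rows:
  xyz:
    - [0,0,1]
    - [0,0,2]
    - [0,0,3]
    - [0,0,4]
    - [0,0,4.5]
    - [0,0,5]
    - [0,0,5]
    - [0,0,5]
    - [0,0,5]
    - [0,0,5]
  rot:
    - [0,0,0]
    - [0,0,0]
    - [0,0,0]
    - [0,0,0]
    - [0,0,0]
    - [0,0,0]
    - [0,0,0]
    - [0,0,0]
    - [0,0,0]
    - [0,0,0]
  grip: [0,0,0,0,0,0,0,0,0,0]

```text
time_s: 31.75
eef_pos: [0.4939, -0.3019, 0.1134]
eef_rot: [0.001, 0.976, 0.217, 0.001]
wrist_force: [-1.3, 2.3, 9.0]
opening: 0.081
grasp_force: 60.2
```

Emit:
play_rows:
  xyz:
    - [0,0,-0.5]
    - [0,0,-1]
    - [0,0,-1]
    - [0,0,-1]
    - [0,0,-1]
    - [0,0,-1]
    - [0,0,-1]
    - [0,0,-1]
    - [0,0,-1]
    - [0,0,-1]
  rot:
    - [0,0,0]
    - [0,0,0]
    - [0,0,0]
    - [0,0,0]
    - [0,0,0]
    - [0,0,0]
    - [0,0,0]
    - [0,0,0]
    - [0,0,0]
    - [0,0,0]
  grip: [0,0,0.1,0.14,0.18,0.22,0.3,0.4,0.5,0.5]

```text
time_s: 33.0
eef_pos: [0.4934, -0.3015, 0.1127]
eef_rot: [0.0, 0.976, 0.217, 0.001]
wrist_force: [0.1, 0.0, 0.3]
opening: 0.5
grasp_force: 0.0
```

Emit:
play_rows:
  xyz:
    - [0,0,-2]
    - [0,0,-6]
    - [0,0,-12]
    - [0,0,-20]
    - [0,0,-32]
    - [0,0,-48]
    - [0,0,-68]
    - [0,0,-90]
    - [0,0,-110]
    - [0,0,-120]
  rot:
    - [0,0,0]
    - [0,0,0]
    - [0,0,0]
    - [0,0,0]
    - [0,0,0]
    - [0,0,0]
    - [0,0,0]
    - [0,0,0]
    - [0,0,0]
    - [0,0,0]
  grip: [0.6,0.6,0.6,0.6,0.6,0.6,0.6,0.6,0.6,0.6]

```text
time_s: 34.25
eef_pos: [0.4937, -0.302, 0.235]
eef_rot: [0.001, 0.976, 0.217, 0.002]
wrist_force: [0.1, 0.0, 0.2]
opening: 0.601
grasp_force: 0.0
```

Run:
```python
from h import *
from bench import vision
t=vision.camera("top");s=vision.camera("side")
def crop(c,x,y,w,h,k): return cv2.resize(c["color"][y:y+h,x:x+w,::-1],None,fx=k,fy=k,interpolation=cv2.INTER_CUBIC)
a=crop(s,235,135,150,215,2.7);b=crop(t,195,150,150,112,2);d=crop(t,405,195,60,80,4)
o=np.zeros((590,800,3),'uint8');o[:a.shape[0],:a.shape[1]]=a[:590];o[:224,410:710]=b;o[230:550,410:650]=d;cv2.imwrite("pics/c5.png",o)
```

```text
(no output)
```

View pics/c5.png

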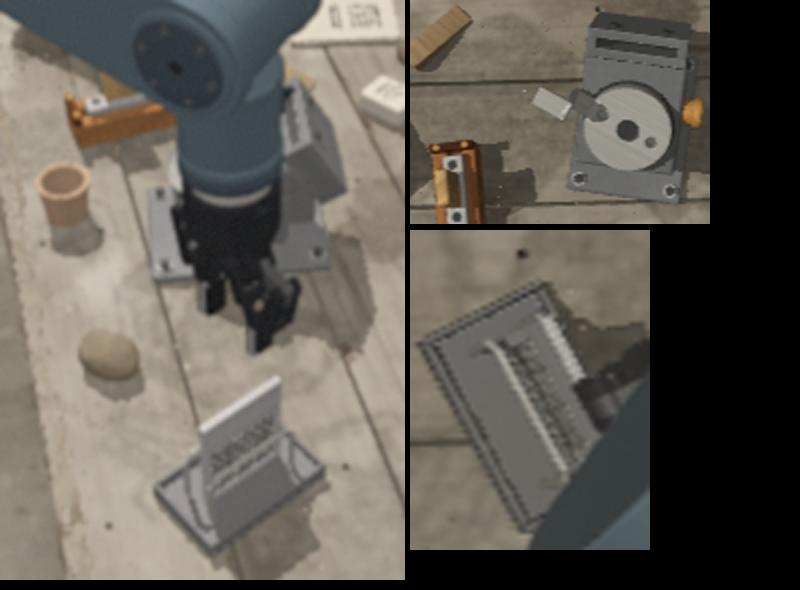

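Side: the screen stands between the hoops at (240,440), the gripper is clear of it, and cup and clay are unmoved. Top: the spanner is upright in its rest (455,190), the slot is empty, and the keeper is swung to its stop.

```bash
python3 -c "
from bench import ctrl
print(ctrl.hand_in())"
```

```text
the job is handed in; nothing more can be done
None
```

The job is handed in: I turned the collar to its stop with the spanner, stood the spanner back in its rest, and stood the screen between the rack's hoops, finishing at about 34 s of the 72 s allowed (the judge's verdict was not shown).

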